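Fit the upper tier onto the small-parts stand

ROBOT

A 7-joint arm with a two-finger parallel gripper is mounted at the origin on a cart in front of the work surface, level with it; the furniture and walls round the work are solid. World frame = base frame: x ahead of the robot, y to its left, z up, the work surface at z = 0. Lengths are in m, angles in rad, forces in N, time in s.
With the tool pointing down it reaches from about 0.4 to 0.75 m from the base axis. Payload 19.5 kg.
Tool frame: the origin (TCP) lies midway between the tips of the shut fingers; the grasp point (between the pads) lies 19 mm behind it (manip.grasp_offset is the distance from the TCP to the grasp point, in m); z points along the fingers, y is the line along which they close (so a half turn about z gives the same grasp; the last joint's range is limited). The gripper opens to 85 mm and grips with 20 to 120 N. Pads are 22 mm wide; open, the fingers measure 114 mm over their backs; the gripper's body (76 mm by 85 mm) begins 54 mm behind the grasp point. The pads swing forward as they close: fully open they stand 13 mm farther back than shut.
Start: joints at [-1.146, 0.707, -0.028, 1.485, 0.022, 0.951, -0.075], TCP at [0.259, 0.513, 0.231] pointing down, gripper open.
Joint ranges: [-2.71, 2.71], [-0.32, 2.16], [-1.57, 1.52], [0, 2.45], [-1.46, 4.6], [0, 2.02], [-2.83, 2.83]. Speed limits (rad/s): [1.89, 1.89, 2.57, 2.57, 3.01, 3.01, 3.01].

INTERFACE

Orientations are given as [roll, pitch, yaw] about the fixed x, y, z axes, in that order (R = Rz(yaw) Ry(pitch) Rx(roll)).
In Python, from cell import manip, cams, job, spotter gives the robot as it stands.
- The arm moves only by the tool arm_command, never from a script. Its argument "moves" is a list of rows, each a list of 2 entries, a list of its own where there are three numbers: the shift along the tool's x, y, z in units of 25 mm (1.0 is 25 mm), then the turn, a rotation vector about the tool's x, y, z in units of 5 degrees (1.0 is 5 degrees). In form: [[[dx, dy, dz], [wx, wy, wz]], ...]. A call has 1 to 10 rows; each row shifts and turns the commanded pose from where the row before left it, along the tool's axes as they then stand; what a row does not reach is not made up. A row lasts 1/12 s, in which the tool goes at most 41.7 mm and 7.16 degrees, less where a joint would pass 70% of its speed; a pose out of reach is approached as far as the arm can. A call is refused whole if a number of a shift passes 1 or a number of a turn 1, either way. A call with a gripper value outside its range is refused whole. "claw" is the closure, from -1 (fully open) to 1 (shut), set as the call begins (left out, the last holds). The fingers move at their own pace and stop on an object; "newtons" is the grip in N (left out, the last holds). Time passes only in rows, so rows that do not move let the fingers close. It gives the time, the measured TCP pose, the force, the opening and the grip force at its end, in the units of the state.
- manip.sense(): the state, without advancing time (a new reading comes with each control period).
- cams.snapshot(name): name is "scene" or "top" or "wrist"; returns a dict with "image" (480x640x3 uint8, red, green, blue), "fx", "fy", "cx", "cy" (pixels), "view" (4x4, takes a point from world to camera coordinates). Camera axes: x right, y down, z forward; pixel columns grow to the right and rows downward; lengths in m; the calibration is good to about 2 mm. The wrist camera is an equidistant fisheye: a pixel r from the principal point sees the ray r / f radians off the axis. A picture is of the moment at which its call begins. There is no depth.
- job.hand_in(): hands the job in; it is judged then, once.
Trained networks look in the newest picture that a camera, given by its name, has taken for a name from the list of things; names that differ only in an ending like _2 or _b are one class to them, and where a whole thing is asked for, a point or a joint stands for the part that bears it (a point fixed in the world has none). Each returns a list of dicts, best first, with "conf" (0 to 1); they miss things now and then, are a little off and sometimes report something else, mostly with a low value. They report only what shows in the picture. A call takes as long as a camera call.
- spotter.silhouettes(label, camera): "region" (480x640 bool, what is visible of it) and "bbox" ([left, top, right, bottom] in pixels, round what is visible of it).
The state is a dict: "time": time; "joint_positions": joint angles; "qvel": joint speeds; "joint_efforts": joint torques, N m; "tcp_pos": TCP position; "orientation": TCP orientation; "wrist_force": force on the tool from outside, world axes, zero at the start; "wrist_torque": the same for the moment, N m; "width": opening from 0.0 (shut) to 1.0 (fully open); "grasp_force": force on a finger pad.
Only numpy, scipy, OpenCV 4.12 (cv2) and the standard library are available. Lean on these libraries where they do the work, as an engineer would, in place of code of your own. Each camera call takes 0.05 s, during which the arm holds its last target. There are 200 camera calls.

TASK

Put the blue tray onto the green four-post stand as its upper tier: all four corner holes over the four pins and the tray lying flat on the black post collars. Lower it on rather than dropping it, let go, and leave the grey tray where it is.

Things in the scene. Friction and masses are not known exactly. Their poses are not given: they have to be found in the camera images.
- blue_tier: Loose blue tray, 190 (own x) x 140 (y) mm, rim 16 mm high, floor 5 mm, about 0.3 kg. Four 24 mm holes at own (+-72, +-47) mm. In the middle a fixed blue bar handle along own x: bar 84 long, 14 wide, 14 high, its centre 52 mm above the underside, open below between uprights at x +-37 mm. Same after a half turn. Origin: centre of underside, z up. Starts on the worktop.
- stand: Green stand, fixed: base tray 200 (own x) x 150 (y) mm, posts at own (+-72, +-47) mm, each with a black 36 mm collar, top 55 mm up (the tier's underside rests there), and above it an 8 mm steel pin, pointed, to 85 mm; 8 mm play all round in the holes. A gear and a cap lie on its base. Seated, the tier's centre and axes match the stand's (or a half turn). Origin: centre of underside, z up.
- grey_tier: Bystander, not to be used: loose grey tray with the outline, height and handle of the blue one, but only two 14 mm holes, at own (+-80, 0) mm; it belongs to another stand. Origin: centre of underside, z up. Lies on the worktop.

How it is judged:
At the end, for the whole second after the job is handed in: The blue tray rests level (within 3 degrees) and still on the collars, every hole over its pin: underside 55 mm (+-4) above the stand's origin, centres within 15 mm, long sides within 10 degrees either way round; the grey tray is within 30 mm of where it stood (z of blue_tier in the frame of stand between 0.051 and 0.059 m and horizontal distance between blue_tier and stand below 0.015 m and angle between the x axis of blue_tier and the x axis of stand, either way round below 0.18 rad and angle between blue_tier's own z axis and vertical below 0.06 rad and linear speed of blue_tier below 0.02 m/s and distance of grey_tier from where it was at the start of the episode below 0.03 m); the robot touches nothing.
It fails at once if the blue tray is dropped (falls free, untouched by the fingers, faster than 0.6 m/s: a fall of about 20 mm) (linear speed of blue_tier above 0.6 m/s and contact force between the fingers and blue_tier below 0.1 N).
It fails at once if the grey tray is moved more than 30 mm (distance of grey_tier from where it was at the start of the episode above 0.03 m).
It also fails if it takes over 38 s, if anything falls off the work surface, if the arm or the gripper's body presses on something with over 40 N, if the wrist force passes 120 N, or if a joint passes its speed limit or range.

## Working session

There is one attempt and no reset: what is moved stays moved. The work goes in short steps, Python scripts to look and compute and a tool call to move; the robot and the scene stay as the last step left them, time stands still between calls to the robot, and variables do not carry over. Pictures are saved under pics/ and viewed, at most 10 in all, crops included, and the job is handed in when it is done.

Besides the shell and the picture viewer there is one more tool, called after ">>>" as a command line: name --argument value ..., lists and objects as JSON in quotes. arm_command: Moves the arm, as the interface text tells. Its arguments: {"type":"object","properties":{"moves":{"type":"array","items":{"type":"array"}},"claw":{"type":"number"},"newtons":{"type":"number"}},"required":["moves"]}

```bash
ls; mkdir -p pics; python3 - <<'E'
from cell import manip,cams,job,spotter
import cv2,numpy as np
s=manip.sense();print(s['time'],s['tcp_pos'],s['orientation'],s['joint_positions'])
for n in ['top','scene']:
    c=cams.snapshot(n);cv2.imwrite(f'pics/{n}0.png',c['image'][:,:,::-1])
    print(n,c['fx'],c['fy'],c['cx'],c['cy'],np.round(c['view'],4).tolist())
    for l in ['blue_tier','stand','grey_tier']:
        for d in spotter.silhouettes(l,n)[:2]: print(l,d['conf'],d['bbox'])
E
```

```text
pics
0.0 [0.2586369  0.51325321 0.2308422 ] [-3.14048269e+00  2.23978803e-05  2.67479624e+00] [-1.14570882  0.7070919  -0.02762883  1.48496307  0.02199146  0.95094992
 -0.07551242]
top 484.6045537515052 484.6045537515052 324.7748906104987 243.9546540139722 [[0.0008, -1.0, 0.0041, -0.0081], [-0.9888, -0.0014, -0.1494, 0.4895], [0.1494, -0.0039, -0.9888, 0.9618], [0.0, 0.0, 0.0, 1.0]]
blue_tier 0.61 [270.4, 193.7, 355.5, 294.2]
stand 0.77 [404.2, 182.7, 484.0, 277.6]
grey_tier 0.89 [158.3, 176.9, 242.5, 275.3]
scene 620.4436561590311 620.4436561590311 321.01168875539383 238.17818060348418 [[0.4766, -0.8791, -0.0082, -0.2331], [-0.6334, -0.337, -0.6966, 0.3486], [0.6096, 0.3372, -0.7174, 1.1318], [0.0, 0.0, 0.0, 1.0]]
blue_tier 0.87 [263.3, 212.4, 363.5, 288.0]
stand 0.63 [384.6, 231.1, 479.3, 327.1]
grey_tier 0.76 [191.9, 173.6, 287.1, 244.0]
```

View pics/top0.png

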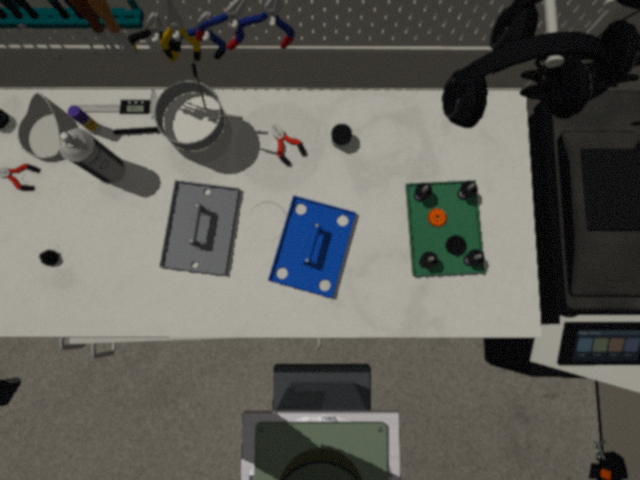

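View pics/scene0.png

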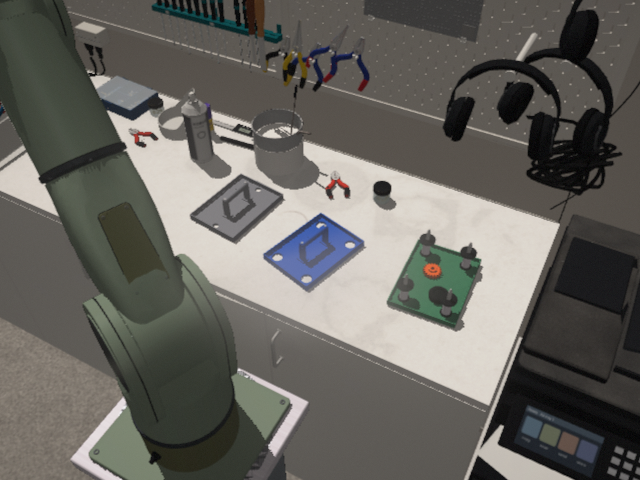

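The top view shows the blue tray at about (313,247), with holes near (301,210), (343,221), (325,285) and (282,273). The stand is at about (445,228) and the grey tray at about (202,228). The scene view agrees. Next I'll measure by colour outline.

```bash
cat >h.py <<'E'
import numpy as np,cv2
from scipy.spatial.transform import Rotation as R
def ray(c,px,z,fish=False):
    px=np.atleast_2d(np.float64(px)); V=np.array(c['view'])
    d=np.c_[(px[:,0]-c['cx'])/c['fx'],(px[:,1]-c['cy'])/c['fy'],np.ones(len(px))]
    if fish:
        r=np.hypot(d[:,0],d[:,1]);k=np.where(r>1e-9,np.sin(r)/np.maximum(r,1e-9),1)
        d=np.c_[d[:,0]*k,d[:,1]*k,np.cos(r)]
    o=-V[:3,:3].T@V[:3,3]; w=d@V[:3,:3]
    return o+w*((z-o[2])/w[:,2])[:,None]
def proj(c,P,fish=False):
    V=np.array(c['view']);q=np.atleast_2d(P)@V[:3,:3].T+V[:3,3]
    if fish:
        r=np.hypot(q[:,0],q[:,1]);t=np.arctan2(r,q[:,2]);k=t/np.maximum(r,1e-9)
        return np.c_[c['cx']+c['fx']*q[:,0]*k,c['cy']+c['fy']*q[:,1]*k]
    return np.c_[c['cx']+c['fx']*q[:,0]/q[:,2],c['cy']+c['fy']*q[:,1]/q[:,2]]
def mask(img,col):
    h=cv2.cvtColor(img,cv2.COLOR_RGB2HSV)
    lo,hi={'blue':((105,120,50),(125,255,255)),'green':((60,100,30),(90,255,255))}[col]
    return cv2.inRange(h,lo,hi)
def rect(c,m,z,fish=False):
    cs,_=cv2.findContours(m,cv2.RETR_EXTERNAL,cv2.CHAIN_APPROX_NONE)
    k=max(cs,key=cv2.contourArea)[:,0]
    w=ray(c,k,z,fish)[:,:2].astype(np.float32)
    (ctr,(a,b),_)=r=cv2.minAreaRect(w*1000)
    bx=cv2.boxPoints(r);e=[bx[1]-bx[0],bx[2]-bx[1]];e=max(e,key=np.linalg.norm)
    y=np.degrees(np.arctan2(e[1],e[0]));y=(y+90)%180-90
    return np.round(ctr,1),round(a,1),round(b,1),round(float(y),1)
E
python3 - <<'E'
from cell import manip,cams,job,spotter
from h import *
for n in ['top','scene']:
    c=cams.snapshot(n)
    for col,zs in (('blue',(0.0,.016)),('green',(0,.016))):
        m=mask(c['image'],col)
        for d in spotter.silhouettes('blue_tier' if col=='blue' else 'stand',n)[:1]:
            l,t,r,b=[int(v) for v in d['bbox']];k=np.zeros_like(m);k[t-4:b+4,l-4:r+4]=1;m=m*k
        for z in zs: print(n,col,z,rect(c,m,z))
    g=[d for d in spotter.silhouettes('grey_tier',n)][0]['region'].astype(np.uint8)
    print('grey',rect(c,g,.01))
    if n=='top': print(ray(c,[(301,210),(343,221),(325,285),(282,273)],.005))
E
```

```text
top blue 0.0 (array([490.6,  18.6]), 139.3, 189.0, -15.6)
top blue 0.016 (array([488.2,  18.2]), 137.2, 186.0, -15.6)
top green 0 (array([ 531.1, -265.1]), 197.8, 148.6, 2.9)
top green 0.016 (array([ 528.1, -261. ]), 194.7, 146.3, 2.9)
grey (array([531.5, 258.6]), 146.8, 195.9, -7.3)
[[ 0.56809666  0.04345088  0.005     ]
 [ 0.54415698 -0.04672135  0.005     ]
 [ 0.40717787 -0.00824935  0.005     ]
 [ 0.43233316  0.08237961  0.005     ]]
scene blue 0.0 (array([509.1,  23.2]), 128.1, 160.1, -15.9)
scene blue 0.016 (array([495.9,  15.7]), 126.1, 157.7, -15.9)
scene green 0 (array([ 493.5, -334. ]), 0.0, 0.0, 0.0)
scene green 0.016 (array([ 480.6, -336.1]), 0.0, 0.0, 0.0)
grey (array([529.3, 256.8]), 155.2, 203.4, -7.2)
```

>>> arm_command --moves '[[[-0.85,-0.68,0],[0,0,0]],[[-0.85,-0.68,0],[0,0,0]],[[-0.85,-0.68,0],[0,0,0]],[[-0.85,-0.68,0],[0,0,0]],[[-0.85,-0.68,0],[0,0,0]],[[-0.85,-0.68,0],[0,0,0]],[[-0.85,-0.68,0],[0,0,0]],[[-0.85,-0.68,0],[0,0,0]],[[-0.85,-0.68,0],[0,0,0]],[[-0.85,-0.68,0],[0,0,0]]]' --claw -1

```text
time: 1.63
tcp_pos: [0.3724, 0.2648, 0.2314]
orientation: [3.141, 0.0, 2.675]
wrist_force: [0.9, 1.1, 0.1]
width: 1.004
grasp_force: 0.0
```

>>> arm_command --moves '[[[-0.85,-0.68,0],[0,0,0]],[[-0.85,-0.68,0],[0,0,0]],[[-0.85,-0.68,0],[0,0,0]],[[-0.85,-0.68,0],[0,0,0]],[[-0.85,-0.68,0],[0,0,0]],[[-0.85,-0.68,0],[0,0,0]],[[-0.85,-0.68,0],[0,0,0]],[[-0.85,-0.68,0],[0,0,-0.7]],[[0,0,0],[0,0,-0.75]],[[0,0,0],[0,0,-0.75]]]'

```text
time: 2.47
tcp_pos: [0.463, 0.0666, 0.2313]
orientation: [-3.141, 0.0, 2.867]
wrist_force: [-0.3, 0.7, -0.9]
width: 1.003
grasp_force: 0.0
```

```bash
python3 - <<'E'
from cell import manip,cams,job,spotter
from h import *
c=cams.snapshot('wrist');cv2.imwrite('pics/w1.png',c['image'][:,:,::-1])
print(c['fx'],np.round(c['view'],3).tolist(),manip.sense()['tcp_pos'])
m=mask(c['image'],'blue')
for z in (0,.016): print(rect(c,m,z,True))
E
```

```text
371.64829954431775 [[0.271, 0.963, -0.0, -0.191], [0.926, -0.261, 0.273, -0.448], [0.263, -0.074, -0.962, 0.261], [0.0, 0.0, 0.0, 1.0]] [0.46282594 0.06731414 0.23129592]
(array([494.7,  16.8]), 144.6, 196.8, -15.3)
(array([490.5,  19.8]), 138.4, 188.4, -15.3)
```

View pics/w1.png

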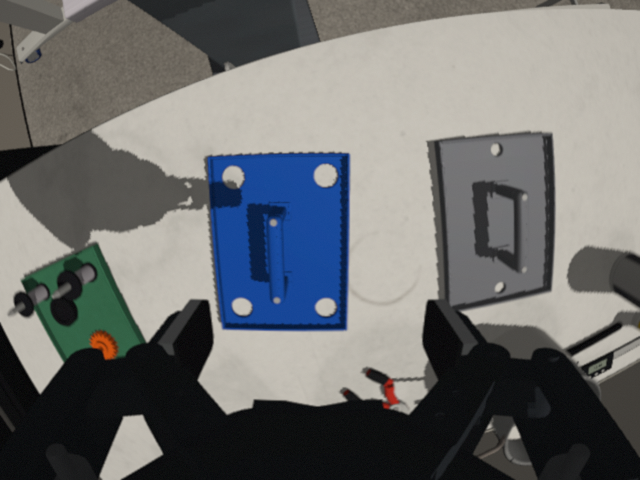

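The wrist view shows the blue bar from (274,222) to (277,300). The tray centre is (0.490, 0.019) with yaw -15.4°, which agrees with the top view.

>>> arm_command --moves '[[[-0.53,-0.52,0.5],[0,0,0]],[[-0.53,-0.52,0.9],[0,0,0]],[[-0.52,-0.51,0.9],[0,0,0]],[[0,0,0.9],[0,0,0]],[[0,0,0.9],[0,0,0]],[[0,0,0.7],[0,0,0]],[[0,0,0],[0,0,0]]]'

```text
time: 3.1
tcp_pos: [0.489, 0.0201, 0.1088]
orientation: [-3.14, -0.004, 2.866]
wrist_force: [0.2, -0.5, -0.3]
width: 0.999
grasp_force: 0.0
```

```bash
python3 - <<'E'
from cell import manip,cams,job,spotter
from h import *
c=cams.snapshot('wrist');cv2.imwrite('pics/w2.png',c['image'][:,:,::-1])
s=manip.sense();print(s['tcp_pos'],s['orientation'])
E
```

```text
[0.48955302 0.02021849 0.11054937] [-3.14054691e+00 -2.08633335e-03  2.86609473e+00]
```

View pics/w2.png

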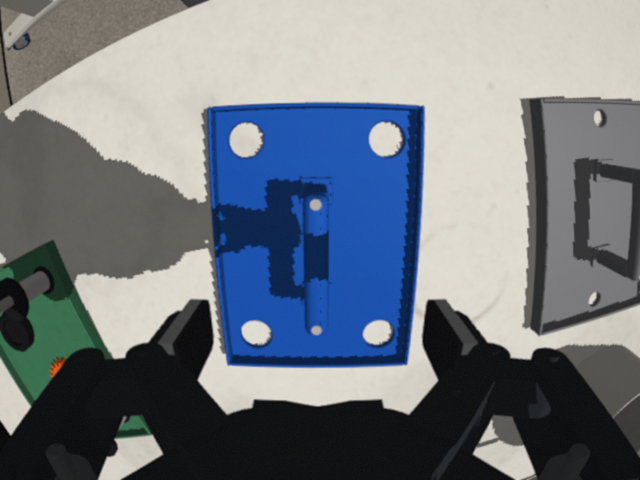

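The bar lies centred between the fingers, around column 316 and rows 200–335. I'll go down and grip.

>>> arm_command --moves '[[[0,0,0.7],[0,0,0]],[[0,0,0.8],[0,0,0]],[[0,0,0.8],[0,0,0]],[[0,0,0.5],[0,0,0]],[[0,0,0.3],[0,0,0]],[[0,0,0],[0,0,0]],[[0,0,0],[0,0,0]]]'

```text
time: 3.73
tcp_pos: [0.4905, 0.0201, 0.0347]
orientation: [3.141, 0.001, 2.866]
wrist_force: [0.5, -1.8, 0.4]
width: 1.0
grasp_force: 0.0
```

>>> arm_command --moves '[[[0,0,0],[0,0,0]],[[0,0,0],[0,0,0]],[[0,0,0],[0,0,0]],[[0,0,0],[0,0,0]],[[0,0,0],[0,0,0]],[[0,0,0],[0,0,0]],[[0,0,0],[0,0,0]],[[0,0,0],[0,0,0]],[[0,0,0],[0,0,0]],[[0,0,0],[0,0,0]]]' --claw 1 --newtons 60

```text
time: 4.57
tcp_pos: [0.4902, 0.02, 0.0341]
orientation: [-3.141, 0.0, 2.867]
wrist_force: [-1.8, 0.1, 7.0]
width: 0.154
grasp_force: 59.1
```

>>> arm_command --moves '[[[0,0,-0.2],[0,0,0]],[[0,0,-0.4],[0,0,0]],[[0,0,-0.6],[0,0,0]],[[0,0,-0.8],[0,0,0]],[[0,0,-0.8],[0,0,0]],[[0,0,-0.8],[0,0,0]],[[0,0,-0.8],[0,0,0]],[[0,0,-0.7],[0,0,0]],[[0,0,-0.3],[0,0,0]],[[0,0,0],[0,0,0]]]'

```text
time: 5.4
tcp_pos: [0.4906, 0.02, 0.1704]
orientation: [3.141, 0.002, 2.867]
wrist_force: [-0.2, 0.1, -3.1]
width: 0.15
grasp_force: 59.0
```

```bash
python3 - <<'E'
from cell import manip,cams,job,spotter
from h import *
s=manip.sense();print(s['tcp_pos'],s['orientation'],s['grasp_force'])
c=cams.snapshot('top')
def ov(c,img,x,y,yaw):
    f=R.from_euler('z',yaw,degrees=True)
    P=[f.apply([sx*.072,sy*.047,0])+[x,y,0] for sx in(1,-1) for sy in(1,-1)]
    S=6;l,t=395,165
    o=cv2.resize(img[t:t+125,l:l+100],None,fx=S,fy=S,interpolation=cv2.INTER_CUBIC)[:,:,::-1].copy()
    T=lambda p:tuple(int(v) for v in ((p-[l,t]+.5)*S))
    for p in P:
        cv2.drawMarker(o,T(proj(c,p+[0,0,.085])[0]),(0,255,255),0,14,1)
        ci=np.array([p+[.018*np.cos(a),.018*np.sin(a),.055] for a in np.linspace(0,6.28,30)])
        cv2.polylines(o,[np.array([T(q) for q in proj(c,ci)])],True,(255,0,255),1)
    return o
o=ov(c,c['image'],.530,-.2625,2.9)
cv2.imwrite('pics/ov.png',cv2.resize(o,(480,600)))
E
```

```text
[0.4905545  0.01999475 0.17040386] [3.14088748e+00 2.25913815e-03 2.86652596e+00] 59.0444540977478
```

View pics/ov.png

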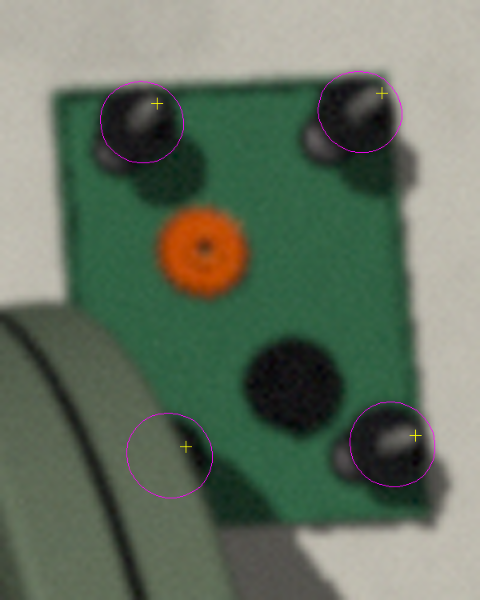

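The predicted collars and pin tips fall on the real ones to within about 2 mm: top left (142,122), top right (360,112), bottom right (392,444). The stand is therefore at (0.530, -0.2625), yaw 2.9°.

>>> arm_command --moves '[[[-0.15,-0.34,0],[0,0,0]],[[-0.3,-0.7,0],[0,0,0]],[[-0.35,-0.8,0],[0,0,0]],[[-0.35,-0.8,0],[0,0,0]],[[-0.35,-0.8,0],[0,0,0]],[[-0.35,-0.8,0],[0,0,0]],[[-0.35,-0.8,0],[0,0,0]],[[-0.35,-0.8,0],[0,0,0]],[[-0.35,-0.8,0],[0,0,0]],[[-0.35,-0.8,0],[0,0,0]]]'

```text
time: 6.28
tcp_pos: [0.5172, -0.1828, 0.1675]
orientation: [-3.141, -0.002, 2.866]
wrist_force: [-0.7, -0.2, -3.0]
width: 0.15
grasp_force: 58.9
```

>>> arm_command --moves '[[[-0.35,-0.8,0],[0,0,0]],[[-0.35,-0.8,0],[0,0,0]],[[-0.35,-0.8,0],[0,0,0]],[[-0.27,-0.6,0],[0,0,-0.3]],[[0,0,0],[0,0,-0.7]],[[0,0,0],[0,0,-0.9]],[[0,0,0],[0,0,-0.9]],[[0,0,0],[0,0,-0.7]],[[0,0,0],[0,0,-0.22]],[[0,0,0],[0,0,0]]]'

```text
time: 7.12
tcp_pos: [0.5286, -0.2626, 0.1678]
orientation: [3.141, -0.002, -3.092]
wrist_force: [-0.2, 0.7, -3.0]
width: 0.149
grasp_force: 59.0
```

```bash
python3 - <<'E'
from cell import manip,cams,job,spotter
from h import *
c=cams.snapshot('wrist');cv2.imwrite('pics/w3.png',c['image'][:,:,::-1])
t=cams.snapshot('top')
s=manip.sense();print(s['tcp_pos'],s['orientation'],s['grasp_force'],s['joint_positions'])
z=s['tcp_pos'][2]-.033
print(rect(c,mask(c['image'],'blue'),z+.016,True))
E
```

```text
[ 0.52894169 -0.26236578  0.16822418] [ 3.14130462e+00 -8.54833029e-04 -3.09393521e+00] 58.9693021774292 [ 0.57032707  0.82029497 -0.3365601   1.50025771  0.31976359  0.87649843
  1.74553955]
(array([ 517.4, -262.7]), 163.1, 136.8, 2.8)
```

View pics/w3.png

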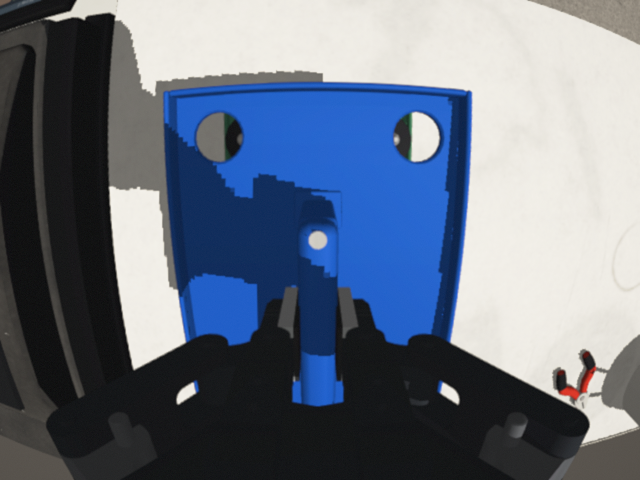

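The tray is at (0.530, -0.263), yaw 2.8°, over the stand. The near holes are at (218,137) and (417,137), and collars show through both. I'll lower it to just above the pin tips.

>>> arm_command --moves '[[[0,0,0.3],[0,0,0]],[[0,0,0.5],[0,0,0]],[[0,0,0.5],[0,0,0]],[[0,0,0.3],[0,0,0]],[[0,0,0.1],[0,0,0]],[[0,0,0],[0,0,0]],[[0,0,0],[0,0,0]]]'

```text
time: 7.8
tcp_pos: [0.5294, -0.2622, 0.1266]
orientation: [-3.141, 0.0, -3.092]
wrist_force: [0.2, 0.4, -3.7]
width: 0.151
grasp_force: 58.9
```

```bash
python3 - <<'E'
from cell import manip,cams,job,spotter
from h import *
s=manip.sense();print(s['tcp_pos'],s['orientation'],s['wrist_force'])
c=cams.snapshot('wrist');t=cams.snapshot('top')
a=cv2.resize(c['image'][60:200,150:490],(800,329));b=cv2.resize(t['image'][170:285,380:500],(270,259))
o=np.zeros((590,800,3),np.uint8);o[:329]=a;o[330:589,:270]=b
d=cams.snapshot('scene')['image'][200:330,370:520];o[330:589,290:589]=cv2.resize(d,(299,259))
cv2.imwrite('pics/w4.png',o[:,:,::-1])
E
```

```text
[ 0.52940246 -0.26219919  0.126621  ] [-3.14134313e+00  2.70059304e-04 -3.09200566e+00] [ 0.16781572  0.44944843 -3.69547457]
```

View pics/w4.png

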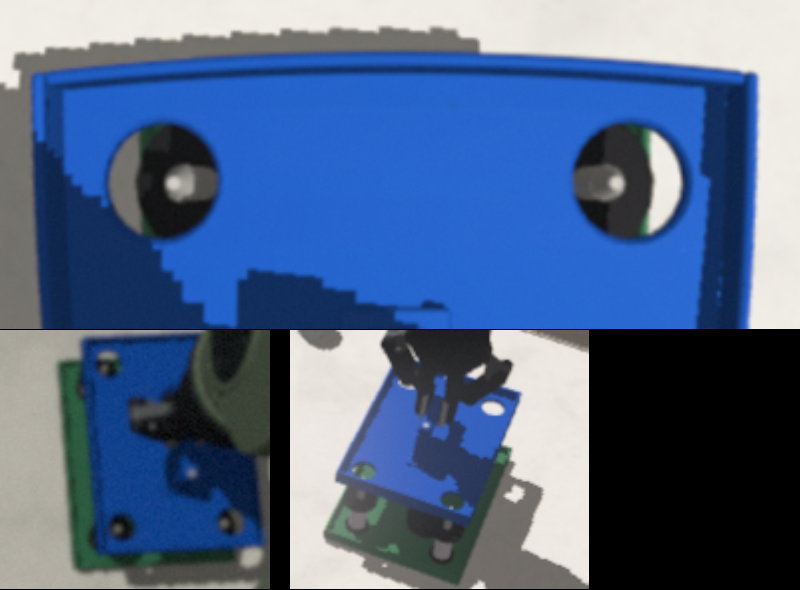

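The pin tips show near the hole centres, at (175,183) in the left hole and (613,183) in the right one, with a small symmetric parallax. I'll lower the tray onto the pins.

>>> arm_command --moves '[[[0,0,0.25],[0,0,0]],[[0,0,0.3],[0,0,0]],[[0,0,0.3],[0,0,0]],[[0,0,0.25],[0,0,0]],[[0,0,0.15],[0,0,0]],[[0,0,0.08],[0,0,0]],[[0,0,0.04],[0,0,0]],[[0,0,0],[0,0,0]],[[0,0,0],[0,0,0]]]'

```text
time: 8.7
tcp_pos: [0.5293, -0.2622, 0.0923]
orientation: [-3.141, 0.0, -3.092]
wrist_force: [0.1, 0.4, -3.2]
width: 0.151
grasp_force: 59.0
```

Still hanging, with about 3 mm left.

>>> arm_command --moves '[[[0,0,0.05],[0,0,0]],[[0,0,0.04],[0,0,0]],[[0,0,0.03],[0,0,0]],[[0,0,0],[0,0,0]],[[0,0,0],[0,0,0]]]'

```text
time: 9.12
tcp_pos: [0.5293, -0.2622, 0.0892]
orientation: [-3.141, 0.0, -3.092]
wrist_force: [-0.6, -0.1, -1.7]
width: 0.152
grasp_force: 59.3
```

>>> arm_command --moves '[[[0,0,0.03],[0,0,0]],[[0,0,0.02],[0,0,0]],[[0,0,0],[0,0,0]],[[0,0,0],[0,0,0]]]'

```text
time: 9.45
tcp_pos: [0.5293, -0.2622, 0.0891]
orientation: [-3.141, 0.0, -3.092]
wrist_force: [-7.5, 2.7, 22.4]
width: 0.15
grasp_force: 62.6
```

Seated: 22 N upward and the height no longer drops. I'll ease off about 1 mm, then open and retreat.

>>> arm_command --moves '[[[0,0,-0.03],[0,0,0]],[[0,0,0],[0,0,0]]]'

```text
time: 9.62
tcp_pos: [0.5293, -0.2622, 0.0891]
orientation: [-3.141, 0.0, -3.092]
wrist_force: [-3.4, 0.6, 11.8]
width: 0.153
grasp_force: 61.1
```

>>> arm_command --moves '[[[0,0,0],[0,0,0]],[[0,0,0],[0,0,0]],[[0,0,0],[0,0,0]],[[0,0,0],[0,0,0]],[[0,0,0],[0,0,0]],[[0,0,0],[0,0,0]],[[0,0,0],[0,0,0]],[[0,0,0],[0,0,0]],[[0,0,0],[0,0,0]],[[0,0,0],[0,0,0]]]' --claw -1

```text
time: 10.45
tcp_pos: [0.5292, -0.2622, 0.0886]
orientation: [-3.142, -0.0, -3.092]
wrist_force: [-0.2, 0.3, -0.1]
width: 0.998
grasp_force: 0.0
```

>>> arm_command --moves '[[[0,0,-0.2],[0,0,0]],[[0,0,-0.4],[0,0,0]],[[0,0,-0.7],[0,0,0]],[[0,0,-0.9],[0,0,0]],[[0,0,-0.9],[0,0,0]],[[0,0,-0.9],[0,0,0]],[[0,0,-0.6],[0,0,0]],[[0,0,0],[0,0,0]],[[0,0,0],[0,0,0]]]'

```text
time: 11.2
tcp_pos: [0.5294, -0.2623, 0.2048]
orientation: [-3.141, 0.001, -3.092]
wrist_force: [-0.6, 0.2, -0.7]
width: 1.0
grasp_force: 0.0
```

```bash
python3 - <<'E'
from cell import manip,cams,job,spotter
from h import *
s=manip.sense();print(s['time'],s['tcp_pos'],s['width'],s['wrist_force'])
c=cams.snapshot('wrist')
for z in (.071,): print(rect(c,mask(c['image'],'blue'),z,True))
d=cams.snapshot('scene')['image'][190:340,360:520]
o=np.zeros((600,800,3),np.uint8);o[:300,:400]=cv2.resize(c['image'],(400,300));o[:375,400:]=cv2.resize(d,(400,375))
cv2.imwrite('pics/end.png',o[:,:,::-1])
E
```

```text
11.2 [ 0.52942337 -0.26227832  0.20477851] 0.9996280891489858 [-0.63860759  0.21869328 -0.7199356 ]
(array([ 530.1, -261.8]), 187.8, 138.3, 2.9)
```

View pics/end.png

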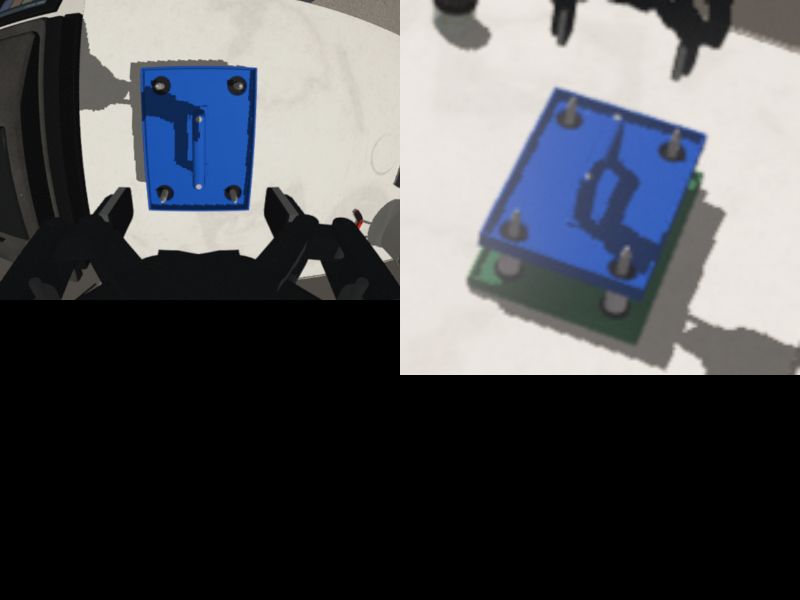

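All four pins stand up through the holes: (570,110), (674,145), (515,222) and (624,262). The tray lies flat and the gripper is clear.

```bash
python3 -c "
from cell import job
print(job.hand_in())"
```

```text
the job is handed in; nothing more can be done
None
```

The blue tray is seated on the stand with all four pins through its holes, the gripper is clear, the grey tray was not touched, and the job was handed in at about 11 s; no verdict came back.

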